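# Open the flower press

### The job

Two small screw presses stand on the florist's table. The flowers between the stack of wooden boards are dry, so open that press: turn its handwheel anticlockwise (seen from above), letting your hand rise with the screw, until the pressing plate stands at least 15 mm clear of the boards, then let go. Leave the other press, with the foam brick whose glue is still setting, shut.

Things in the scene. Friction and masses are not known exactly. Their poses are not given: they have to be found in the camera images.
- boards_wheel_grip (a point): Centre of the handwheel to turn, half-way up its rim; 176 mm above the table when shut. Dark steel disc, 58 mm across, round rim 16 mm thick, level on an upright screw; can be gripped across from above at any yaw. Below the point: boss (34 mm across) at 26 mm, grey crossbar (165 x 36 mm) at 36 mm. This press holds a stack of plywood boards with card between (112 x 96 x 53 mm).
- boards_platen (a joint): Rise in m of the wooden pressing plate of the press with the board stack: 0 shut on the boards, 0.0245 at its stop. Wheel, screw and plate rise together, 14 mm per radian (steep quick-acting thread) as the wheel turns anticlockwise from above; 1.75 rad from shut to the stop. Turning takes about 0.3 N m; the plate stays where it is left. The press is fixed to the table.
- foam_wheel_grip (a point): The same point on the handwheel of the other, identical press, which holds a green foam brick (100 x 62 x 45 mm) on a thin plywood base. Not to be turned.
- foam_platen (a joint): Rise in m of the pressing plate of the press with the foam brick: 0 = shut.

How it is judged (in metres and radians):
At the end, for the whole second after the job is handed in: The pressing plate of the press with the board stack stands at rest at least 14.5 mm above its shut position, and the plate of the press with the foam brick is within 2 mm of shut (value of joint boards_platen above 0.0145 m and velocity of joint boards_platen between -0.003 and 0.003 m/s and value of joint foam_platen below 0.002 m); the robot touches nothing.
It fails at once if the press with the foam brick is opened by more than 2 mm (value of joint foam_platen above 0.002 m).
It also fails if it takes over 35 s, if anything falls off the work surface, if the arm or the gripper's body presses on something with over 40 N, if the wrist force passes 120 N, or if a joint passes its speed limit or range.

### The arm

A 6-joint arm with a two-finger parallel gripper is mounted at the origin on the work surface; the furniture and walls round the work are solid. World frame = base frame: x ahead of the robot, y to its left, z up, the work surface at z = 0. Lengths are in m, angles in degrees, forces in N, time in s.
With the tool pointing down it reaches from about 0.275 to 1 m from the base axis. Payload 8.4 kg.
Tool frame: the origin (TCP) lies at the very end of the fingers, on their centre line; the grasp point (between the pads) lies 19 mm behind it (env.pinch_z is the distance from the TCP to the grasp point, in m); z points along the fingers, y is the direction in which the jaws open and shut (so a half turn about z gives the same grasp; the last joint's range is limited). The gripper opens to 85 mm and grips with 20 to 120 N. Pads are 22 mm wide; open, the fingers measure 114 mm over their backs; the gripper's body (76 mm by 85 mm) begins 54 mm behind the grasp point. The pads swing forward as they close: fully open they stand 13 mm farther back than shut.
Start: joints at [70.508, 20.225, 93.587, -0, 66.188, -0.138], TCP at [0.207, 0.59, 0.231] pointing down, gripper open.
Joint ranges: [-150.9, 150.9], [-52.94, 120.26], [3.33, 152.33], [-74.26, 254.26], [0, 154.13], [-172.89, 172.89]. Speed limits (degrees/s): [127.2, 127.2, 159.86, 180, 180, 180].

### API

Orientations are given as a 3x3 rotation matrix whose columns are the frame's x, y, z axes.
In Python, from rig import env gives the robot as it stands.
- The arm moves only by the tool move_arm, never from a script. Its argument "commands" is a list that holds one entry, the list of rows, each a list of 7 numbers: the shift along the tool's x, y, z in mm, then the turn, a rotation vector about the tool's x, y, z in rad, then the opening in per cent of the stroke, from 0 (shut) to 100 (fully open). In form: [[[dx, dy, dz, wx, wy, wz, claw], ...]]. A call has 1 to 20 rows; each row is the pose to reach, as a shift and turn from the pose measured when the call began, along the tool's axes at that moment; what a row does not reach only later rows make up. A row lasts 1/8 s, in which the tool goes at most 62.5 mm and 10.7 degrees, less where a joint would pass 70% of its speed; a pose out of reach is approached as far as the arm can. A call with a gripper value outside its range is refused whole. The fingers move at their own pace and stop on an object; "grip_force" is the grip in N (left out, the last holds). Time passes only in rows, so rows that repeat a pose let the fingers close. It gives the time, the measured TCP pose, the force and the opening at its end, in the units of the state.
- env.get_obs(): the state, without advancing time (a new reading comes with each control period).
- env.grab_frame(name): name is "side" or "top"; returns the picture (384x512x3 uint8, red, green, blue); there is no depth.
- env.calibration(name): a dict with "fx", "fy", "cx", "cy" (pixels), "k1" (the pictures are not rectified: a ray, as slopes to the right and down, at radius r is drawn at 1 + k1 r^2 times it, then the intrinsics apply), "position" and "attitude" of the camera in the world. Camera axes: x right, y down, z forward; pixel columns grow to the right and rows downward; lengths in m; the calibration is good to about 2 mm. A picture is of the moment at which its call begins. calibration takes no time and is no camera call.
- env.finish_job(): hands the job in, once; it reports no verdict.
The state is a dict: "time_s": time; "qpos": joint angles; "dq": joint speeds; "joint_torque": joint torques, N m; "ee_pos": TCP position; "eef_rot": TCP orientation; "wrist_force": force on the tool from outside, world axes, zero at the start; "wrist_torque": the same for the moment, N m; "gripper_width": finger opening in m.
Only numpy, scipy, OpenCV 4.12 (cv2) and the standard library are available. Lean on these libraries where they do the work, as an engineer would, in place of code of your own. Each camera call takes 0.05 s, during which the arm holds its last target. There are 200 camera calls.

## Working session

There is one attempt and no reset: what is moved stays moved. The work goes in short steps, Python scripts to look and compute and a tool call to move; the robot and the scene stay as the last step left them, time stands still between calls to the robot, and variables do not carry over. Pictures are saved under pics/ and viewed, about 8 in all and at most 12, crops included, and the job is handed in when it is done.

Besides the shell and the picture viewer there is one more tool, called after ">>>" by a JSON object that holds its "method" and its "body", one argument or row to a line. move_arm: Moves the arm, as the interface text tells. Its arguments: {"type":"object","properties":{"commands":{"type":"array"},"grip_force":{"type":"number"}},"required":["commands"]}

```bash
mkdir -p pics; python3 - <<'E'
from rig import env
import cv2
for n in("top","side"):
    cv2.imwrite(f"pics/{n}0.png",cv2.resize(env.grab_frame(n)[:,:,::-1],(800,600)))
    print(n,env.calibration(n))
o=env.get_obs();print(o,env.pinch_z)
E
```

```text
top {'fx': 499.7776052372004, 'fy': 499.7776052372004, 'cx': 253.51355776698833, 'cy': 198.67645878236758, 'k1': -0.10639969193827138, 'position': array([2.93138845e-01, 4.52704919e-04, 1.22907846e+00]), 'attitude': array([[ 0.01524651, -0.98452223,  0.17459533],
       [-0.99981518, -0.01296603,  0.01419483],
       [-0.01171131, -0.17477948, -0.98453795]])}
side {'fx': 366.02750057775916, 'fy': 366.02750057775916, 'cx': 258.83125340188076, 'cy': 191.07982914241103, 'k1': -0.0697331721825598, 'position': array([ 0.36819753, -0.72715922,  0.58583665]), 'attitude': array([[ 0.98313591, -0.10302227,  0.15109663],
       [-0.18227011, -0.48478427,  0.85543078],
       [-0.01487915, -0.86854512, -0.49538671]])}
{'time_s': 0.1, 'qpos': array([ 7.05096688e+01,  2.02601905e+01,  9.36238236e+01,  9.06413132e-04,
        6.61882972e+01, -1.37729679e-01]), 'dq': array([ 0.01228791, -0.13135294, -0.17011284,  0.01673001, -0.07420823,
        0.04971197]), 'joint_torque': array([-1.29359712e-03, -6.06353331e+01, -3.42821181e+01,  9.65628089e-06,
        3.95106807e-03, -3.17794661e-05]), 'ee_pos': array([0.20697004, 0.5892896 , 0.23062593]), 'eef_rot': array([[-9.43494995e-01,  3.31386490e-01, -4.34730447e-04],
       [ 3.31386774e-01,  9.43494251e-01, -1.18492075e-03],
       [ 1.74989509e-05, -1.26203071e-03, -9.99999203e-01]]), 'wrist_force': array([-0.44679013,  0.01480728,  0.56318483]), 'wrist_torque': array([0.02115388, 0.01800969, 0.02652053]), 'gripper_width': 0.08537875807797068} 0.0187
```

View pics/top0.png

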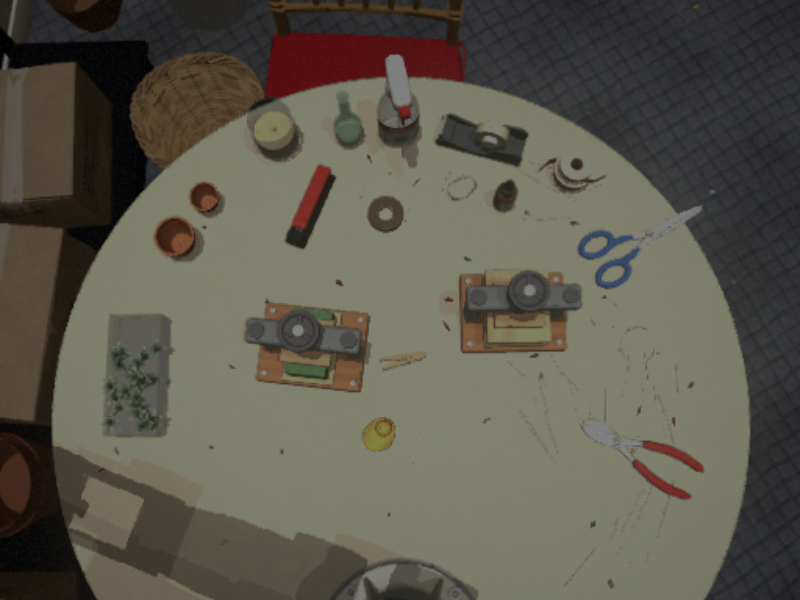

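View pics/side0.png

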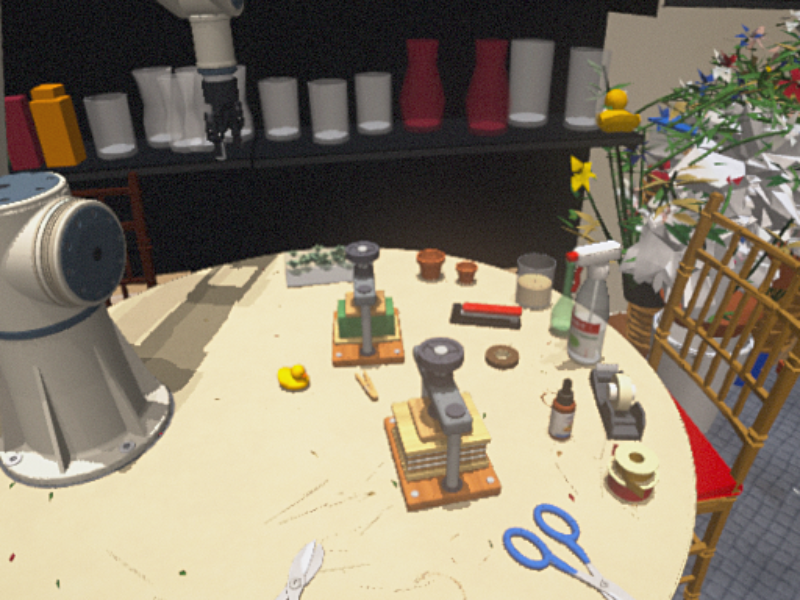

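The top view shows the foam press on the left, with its wheel at (300,330). The board press is on the right, with its wheel at (529,291). In the side view the board wheel is at about (441,352) and the foam wheel at about (362,250).

```bash
cat > h.py <<'E'
from rig import env
import numpy as np, cv2
def ray(n,u,v):
    c=env.calibration(n);d=np.array([(u-c["cx"])/c["fx"],(v-c["cy"])/c["fy"]]);s=d.copy()
    for _ in range(20): s=d/(1+c["k1"]*s@s)
    return c["position"],c["attitude"]@np.r_[s,1]
def atz(n,u,v,z):
    p,d=ray(n,u,v);return p+d*(z-p[2])/d[2]
def tri(u1,v1,u2,v2):
    p,d=ray("top",u1,v1);q,e=ray("side",u2,v2)
    t=np.linalg.lstsq(np.c_[d,-e],q-p,rcond=None)[0];a=p+d*t[0];b=q+e*t[1];return (a+b)/2,np.linalg.norm(a-b)
E
python3 - <<'E'
from h import *
k=.64
print(tri(529*k,291*k,441*k,352*k),tri(300*k,330*k,362*k,250*k))
print(atz("top",529*k,291*k,.184),atz("top",300*k,330*k,.184))
for n,u,v in(("top",338,186),("side",282,225)):
    f=env.grab_frame(n)[:,:,::-1]; c=f[v-30:v+30,u-40:u+40]
    cv2.imwrite(f"pics/c_{n}.png",cv2.resize(c,(800,600),interpolation=cv2.INTER_CUBIC))
E
python3 -c "
import cv2;cv2.imwrite('pics/cc.png',cv2.resize(cv2.hconcat([cv2.imread('pics/c_top.png'),cv2.imread('pics/c_side.png')]),(800,300)))"
```

```text
(array([ 0.51019602, -0.1665286 ,  0.18006387]), np.float64(0.0030522087975509934)) (array([0.45076344, 0.14579579, 0.18245989]), np.float64(0.0014988378239991934))
[ 0.50783643 -0.16570782  0.184     ] [0.44977512 0.14558762 0.184     ]
```

View pics/cc.png

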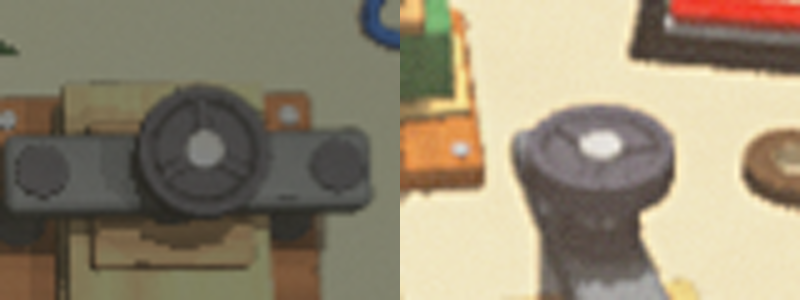

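The crop shows the wheel rim with its hub. In full-frame pixels the rim outline centre is about (338.4,185.8) in the top view and (281.2,226.8) in the side view.

```bash
python3 - <<'E'
from h import *
print(tri(338.4,185.8,281.2,226.8),atz("top",338.4,185.8,.176),atz("side",281.2,226.8,.176))
o=env.get_obs();R=o["eef_rot"]
from scipy.spatial.transform import Rotation as Q
g=np.array([.509,-.166,.30])
print("shift mm",R.T@(g-o["ee_pos"])*1000, o["time_s"])
E
```

```text
(array([ 0.50998316, -0.16645957,  0.17700064]), np.float64(0.0004957786531687546)) [ 0.51044173 -0.16664884  0.176     ] [ 0.51007002 -0.16513836  0.176     ]
shift mm [-535.27860884 -612.68241205  -68.6134455 ] 0.2
```

>>> {"method": "move_arm", "body": {
  "commands": [
    [[0,0,-50,0,0,0,100],[-40,-45,-70,0,0,0.05,100],[-80,-90,-70,0,0,0.13,100],[-120,-135,-70,0,0,0.2,100],[-160,-180,-70,0,0,0.27,100],[-200,-225,-70,0,0,0.34,100],[-235,-270,-70,0,0,0.41,100],[-270,-310,-70,0,0,0.48,100],[-305,-350,-70,0,0,0.55,100],[-340,-390,-70,0,0,0.62,100],[-375,-430,-70,0,0,0.7,100],[-415,-475,-70,0,0,0.78,100],[-455,-520,-70,0,0,0.86,100],[-495,-565,-70,0,0,0.94,100],[-525,-600,-70,0,0,1.0,100],[-536,-612,-70,0,0,1.05,100],[-536,-612,-70,0,0,1.05,100],[-536,-612,-70,0,0,1.05,100]]
  ]
}}

```text
time_s: 2.45
ee_pos: [0.5094, -0.1643, 0.3013]
eef_rot: [[-0.184, 0.983, -0.001], [0.983, 0.184, -0.0], [-0.0, -0.001, -1.0]]
wrist_force: [-0.0, 0.8, 0.1]
gripper_width: 0.0854
```

```bash
python3 - <<'E'
from h import *
o=env.get_obs();R=o["eef_rot"]
print(o["time_s"],o["ee_pos"],R.round(3),o["qpos"].round(1),o["wrist_force"])
print("shift mm to grasp",R.T@(np.array([.510,-.166,.158])-o["ee_pos"])*1000)
cv2.imwrite("pics/s2.png",cv2.resize(env.grab_frame("side")[:,:,::-1],(800,600)))
E
```

```text
2.45 [ 0.50944267 -0.16429836  0.30127666] [[-0.184  0.983 -0.001]
 [ 0.983  0.184 -0.   ]
 [-0.    -0.001 -1.   ]] [-18.    8.6  99.8  -0.   71.6 -28.6] [-0.02933941  0.78474043  0.09201576]
shift mm to grasp [ -1.76718109   0.35372668 143.27651406]
```

View pics/s2.png

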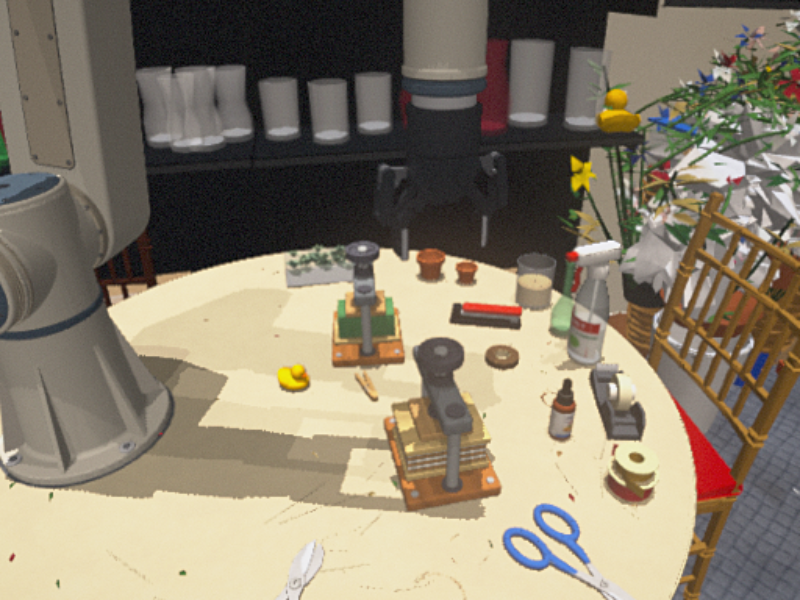

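The open fingers, with tips at (404,255) and (485,243), are centred above the board wheel at (441,352). Next I descend and grip.

>>> {"method": "move_arm", "body": {
  "commands": [
    [[-2,0,40,0,0,0,100],[-2,0,80,0,0,0,100],[-2,0,105,0,0,0,100],[-2,0,125,0,0,0,100],[-2,0,137,0,0,0,100],[-2,0,143,0,0,0,100],[-2,0,143,0,0,0,100],[-2,0,143,0,0,0,100]]
  ]
}}

```text
time_s: 3.5
ee_pos: [0.5102, -0.1663, 0.1591]
eef_rot: [[-0.184, 0.983, 0.001], [0.983, 0.184, -0.001], [-0.001, 0.0, -1.0]]
wrist_force: [-0.3, -0.0, -0.2]
gripper_width: 0.0856
```

>>> {"method": "move_arm", "body": {
  "commands": [
    [[0,0,0,0,0,0,80],[0,0,0,0,0,0,70],[0,0,0,0,0,0,60],[0,0,0,0,0,0,50],[0,0,0,0,0,0,50],[0,0,0,0,0,0,50],[0,0,0,0,0,0,50]]
  ],
  "grip_force": 50
}}

```text
time_s: 4.38
ee_pos: [0.5105, -0.1664, 0.1599]
eef_rot: [[-0.184, 0.983, 0.001], [0.983, 0.184, -0.001], [-0.001, 0.001, -1.0]]
wrist_force: [-1.6, 0.1, 6.0]
gripper_width: 0.0563
```

```bash
python3 - <<'E'
from h import *
o=env.get_obs()
print(o["qpos"].round(1),o["wrist_force"],o["wrist_torque"])
cv2.imwrite("pics/s3.png",cv2.resize(env.grab_frame("side")[180:340,200:400,::-1],(800,640))[:600])
E
```

```text
[-18.2  17.2 108.3  -0.   54.5 -28.8] [-1.57725702  0.09001585  5.98768048] [ 0.08835507  0.30124018 -0.01173718]
```

View pics/s3.png

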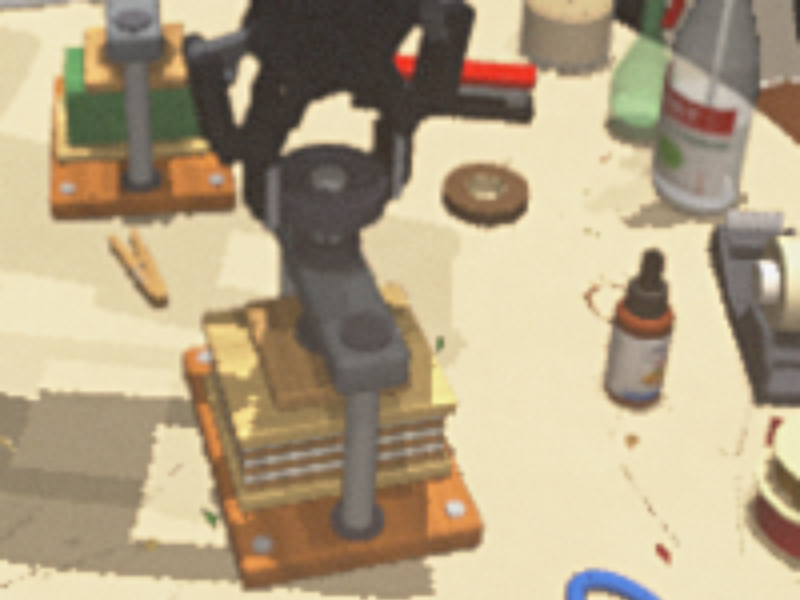

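The pads hold the rim on both sides: rim centre (328,185) in the crop, pads at (268,200) and (400,170). Now I turn anticlockwise by 1.4 rad, rising 1.4 mm per 0.1 rad.

>>> {"method": "move_arm", "body": {
  "commands": [
    [[0,0,-1.4,0,0,-0.1,50],[0,0,-2.8,0,0,-0.2,50],[0,0,-4.2,0,0,-0.3,50],[0,0,-5.6,0,0,-0.4,50],[0,0,-7,0,0,-0.5,50],[0,0,-8.4,0,0,-0.6,50],[0,0,-9.8,0,0,-0.7,50],[0,0,-11.2,0,0,-0.8,50],[0,0,-12.6,0,0,-0.9,50],[0,0,-14,0,0,-1.0,50],[0,0,-15.4,0,0,-1.1,50],[0,0,-16.8,0,0,-1.2,50],[0,0,-18.2,0,0,-1.3,50],[0,0,-19.6,0,0,-1.4,50],[0,0,-19.6,0,0,-1.4,50],[0,0,-19.6,0,0,-1.4,50]]
  ]
}}

```text
time_s: 6.42
ee_pos: [0.5098, -0.1672, 0.1796]
eef_rot: [[-1.0, -0.015, 0.0], [-0.015, 1.0, -0.002], [-0.0, -0.002, -1.0]]
wrist_force: [-3.6, -4.8, 1.2]
gripper_width: 0.0563
```

```bash
python3 - <<'E'
from h import *
o=env.get_obs()
print(o["qpos"].round(1),o["wrist_force"],o["wrist_torque"])
cv2.imwrite("pics/s4.png",cv2.resize(env.grab_frame("side")[180:340,200:400,::-1],(800,640))[:600])
E
```

```text
[-1.820e+01  1.570e+01  1.073e+02 -1.000e-01  5.690e+01 -1.090e+02] [-3.55750786 -4.7848599   1.23821227] [-0.50555563  0.50862127  0.20960347]
```

View pics/s4.png

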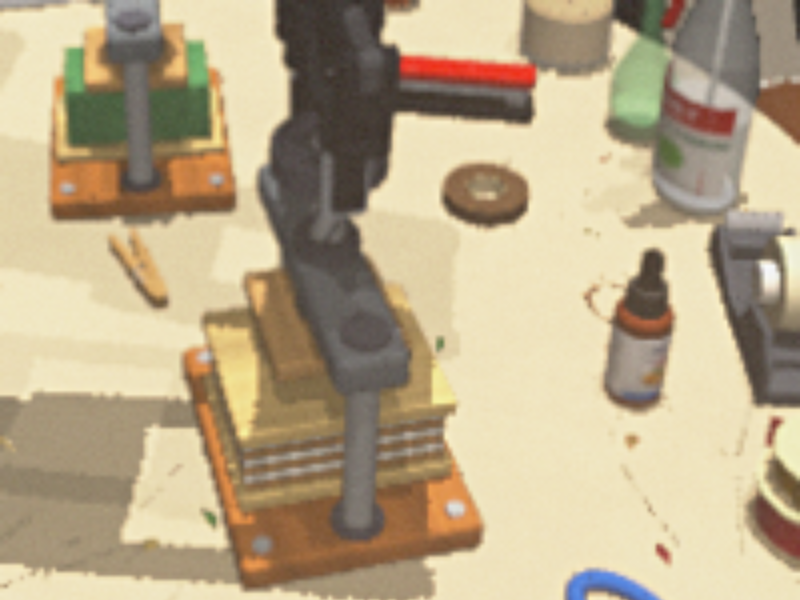

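The plate has visibly risen: its near-left corner went from (250,305) to (248,275) in the crop. I let go and lift.

>>> {"method": "move_arm", "body": {
  "commands": [
    [[0,0,0,0,0,0,65],[0,0,0,0,0,0,80],[0,0,0,0,0,0,100],[0,0,0,0,0,0,100],[0,0,0,0,0,0,100],[0,0,0,0,0,0,100],[0,0,-10,0,0,0,100],[0,0,-30,0,0,0,100],[0,0,-60,0,0,0,100],[0,0,-100,0,0,0,100],[0,0,-140,0,0,0,100],[0,0,-150,0,0,0,100],[0,0,-150,0,0,0,100],[0,0,-150,0,0,0,100]]
  ]
}}

```text
time_s: 8.22
ee_pos: [0.5091, -0.1667, 0.3283]
eef_rot: [[-1.0, -0.015, -0.002], [-0.015, 1.0, -0.002], [0.002, -0.002, -1.0]]
wrist_force: [0.1, -0.2, 0.6]
gripper_width: 0.0851
```

```bash
python3 - <<'E'
from h import *
o=env.get_obs()
print(o["time_s"],o["wrist_force"],o["wrist_torque"])
cv2.imwrite("pics/s5.png",cv2.resize(env.grab_frame("side")[180:340,200:400,::-1],(800,640))[:600])
E
```

```text
8.225 [ 0.1273881  -0.20307983  0.56410381] [0.00499317 0.01340247 0.03197305]
```

View pics/s5.png

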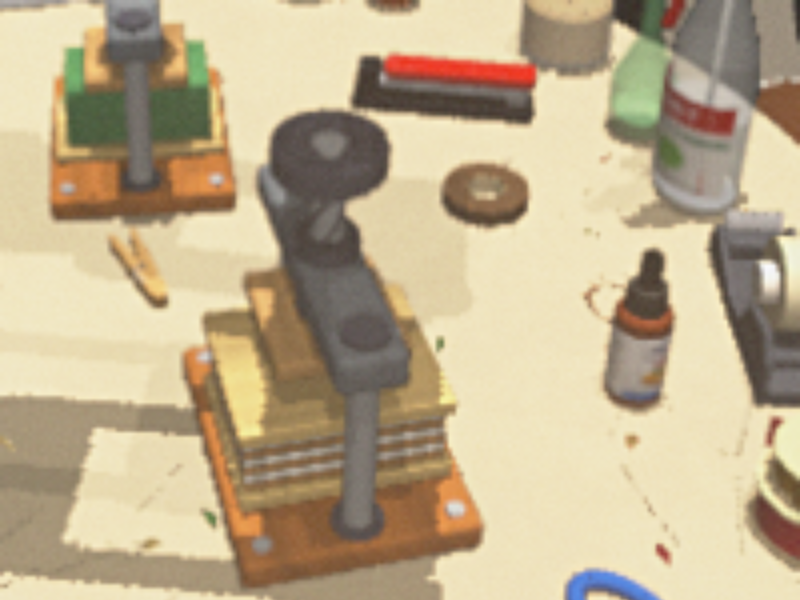

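The hub is now at crop (330,145), up from about (328,178), and the screw is exposed. I'll turn that into a rise.

```bash
python3 - <<'E'
from h import *
def h(v):
    p,d=ray("side",282.3,v); t=(-.1665-p[1])/d[1]; return (p+d*t)[2]
print([h(v) for v in(224.2,224.5,216.2)], h(216.2)-h(224.4))
# template tracking of hub/platen between images s3 and s5
a=cv2.imread("pics/s3.png",0);b=cv2.imread("pics/s5.png",0)
for n,(x,y,w,hh) in dict(platen=(240,295,60,110),foam_top=(75,20,120,50)).items():
    m=cv2.matchTemplate(b[max(0,y-60):y+hh+20,x-15:x+w+15],a[y:y+hh,x:x+w],cv2.TM_CCOEFF_NORMED)
    _,s,_,l=cv2.minMaxLoc(m);print(n,s,l[0]-15,l[1]-min(60,y))
print(cv2.absdiff(a,b)[0:200,50:180].max())
E
```

```text
[np.float64(0.18277750299254975), np.float64(0.1820764411651174), np.float64(0.20121086014317513)] 0.01890065159109744
platen 0.6568145751953125 4 4
foam_top 0.885942280292511 0 1
48
```

```bash
python3 -c "
from rig import env
print(env.finish_job())"
```

```text
the job is handed in; nothing more can be done
None
```

The press with the boards is open and handed in; the foam press looks untouched. I gripped the board press's handwheel from above, turned it 1.4 rad anticlockwise while rising 19.6 mm with the screw, let go and lifted clear. This ended at about 8.2 s of the 35 s allowed.

**Rise of the plate:** in the side picture after release, the wheel hub had risen about 18.9 mm. That fits the commanded turn and is above the 14.5 mm needed.

**Contact and the foam press:** the wrist force after release was about 0.6 N, so the arm was touching nothing. The foam press showed no real movement: image matching shifted its top by 1 pixel in the 4x enlarged crop.

**Check that failed:** the image match on the board press's plate itself locked on badly (score 0.66, no usable shift). The rise figure therefore rests on the hub, the turn angle, and the plate edge I could see had moved up. I took no second picture to confirm the plate stayed still after release.

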